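# Fit the spindle through a new paper roll and click on its retaining cap

### The arm

A 6-joint arm with a two-finger parallel gripper is mounted at the origin on a cart in front of the work surface, level with it; the furniture and walls round the work are solid. World frame = base frame: x ahead of the robot, y to its left, z up, the work surface at z = 0. Lengths are in mm, angles in rad, forces in N, time in s.
With the tool pointing down it reaches from about 350 to 775 mm from the base axis. Payload 7.3 kg.
Tool frame: the origin (TCP) lies on the front face of the gripper's body, between the roots of the fingers; the fingertips stand 66 mm ahead of it and the grasp point (between the pads) lies 47 mm ahead of it (bot.tip_extent is the distance from the TCP to the fingertips, in mm); z points along the fingers, y is the line along which they close (so a half turn about z gives the same grasp; the last joint's range is limited). The gripper opens to 92 mm and grips with 3 to 60 N. Pads are 19 mm wide; open, the fingers measure 130 mm over their backs; the gripper's body (75 mm by 190 mm) begins 47 mm behind the grasp point.
Start: joints at [-1.256, 0.342, 1.524, -0, 1.275, -0.146], TCP at [233.471, -470.244, 292.241] pointing down, gripper open.
Joint ranges: [-2.53, 2.53], [-0.77, 2.02], [0.04, 2.7], [-1, 4.14], [0.28, 2.66], [-3.11, 3.11]. Speed limits (rad/s): [2.57, 2.57, 3.14, 3.14, 3.14, 3.14].

### API

Orientations are given as [roll, pitch, yaw] about the fixed x, y, z axes, in that order (R = Rz(yaw) Ry(pitch) Rx(roll)).
In Python, from plant import readout, viewer, order, bot gives the robot as it stands.
- The arm moves only by the shell command python3 -m creep 'ROWS'. ROWS is text: rows parted by semicolons, each of 7 numbers parted by spaces: the shift along the world's x, y, z in m, then the turn, a rotation vector about the world's x, y, z in rad, then the opening in per cent of the stroke, from 0 (shut) to 100 (fully open). A call has 1 to 8 rows; each row shifts and turns the commanded pose from where the row before left it; what a row does not reach is not made up. A row lasts 1/12 s, in which the tool goes at most 41.7 mm and 7.16 degrees, less where a joint would pass 70% of its speed; a pose out of reach is approached as far as the arm can. A call is refused whole if a number of a shift passes 0.0417 or a number of a turn 0.125, either way. A call with a gripper value outside its range is refused whole. The fingers move at their own pace and stop on an object; the grip force is fixed at half the most. Time passes only in rows, so rows that do not move let the fingers close. It gives the time, the measured TCP pose, the force, the opening and the grip force at its end, in the units of the state.
- readout.get_obs(): the state, without advancing time (a new reading comes with each control period).
- viewer.capture(name): name is "scene" or "top"; returns the picture (420x560x3 uint8, red, green, blue); there is no depth.
- viewer.camera_info(name): a dict with "fx", "fy", "cx", "cy" (pixels), "D" ([k1, k2, p1, p2, k3] as OpenCV has them; the pictures are not rectified), "origin" and "rotation" of the camera in the world. Camera axes: x right, y up, looking along -z (the intrinsics and any distortion apply to the point x, -y, -z); pixel columns grow to the right and rows downward; lengths in mm; the calibration is good to about 2 mm. A picture is of the moment at which its call begins. camera_info takes no time and is no camera call.
- order.close_job(): hands the job in; it is judged then, once.
The state is a dict: "time": time; "joint_positions": joint angles; "dq": joint speeds; "tau": joint torques, N m; "tool_pos": TCP position; "tcp_rot": TCP orientation; "contact_force": force on the tool from outside, world axes, zero at the start; "moment": the same for the moment, N m; "grip_width": finger opening in mm; "finger_force": force on a finger pad.
Only numpy, scipy, OpenCV 4.12 (cv2) and the standard library are available. Lean on these libraries where they do the work, as an engineer would, in place of code of your own. Each camera call takes 0.05 s, during which the arm holds its last target. There are 200 camera calls.

### The job

A new paper roll has been stood on its stand. Take the spindle from its parking well, lower it through the roll's core and feel for the hidden socket underneath until it drops fully home. Then push the retaining cap straight down over the spindle's two hooks until both sides click, let go, and leave the other things where they stand.

Things in the scene. Friction and masses are not known exactly. Their poses are not given: they have to be found in the camera images.
- stand: grey moulded foot of the roll holder, fixed, tapered plan about 217 x 140 mm, flat top (deck) 34 mm above the table; origin on its underside below the centre of the roll station (wide end, under the roll), z up, y towards the parking well at the narrow end
- stand_station (a point): centre of the roll station at deck height. A flat black socket plate lies here flush with the deck, at the bottom of the roll's dark core, with one blind bore 18.5 mm wide and 24 mm deep. The plate is adjustable: its bore is up to 6 mm off this point along x and along y of the stand (8.5 mm in all), differently each time; find it by feel
- stand_well (a point): mouth of the parking well at deck height, 105 mm along the stand's y from the station: a plain hole 21 mm wide, 26 mm deep
- roll: white paper roll standing loose on the stand, 114 mm across, 74 mm tall, top 108 mm above the table, with a round core hole 54 mm wide right through it; origin at the centre of its underside, up to 3 mm off the station's centre in x and in y
- spindle: upright spindle, 162 mm tall, 0.14 to 0.23 kg, in the parking well at first; origin at the centre of its lower tip, z up along it. Steel spigot 16 mm wide and 24 mm long, tip chamfered 1.5 mm; then a flat shoulder and a round shaft 26 mm wide up to 140 mm; hooks above. Parked or fully home, the shoulder rests on the deck and the tip is 10 mm above the table
- spindle_grip (a point): on the spindle's axis 122 mm above its tip, in the middle of its ribbed white grip (26 mm across, 98 to 140 mm above the tip), the place to hold it; the grip stays clear above the roll when the spindle is home
- spindle_top (a point): centre of the spindle's flat top, 140 mm above its tip. Two sprung snap hooks stand here on the spindle's +x and -x sides, 22 mm tall and 23 mm across the barbs
- spindle_a (a joint): bend of the snap hook on the spindle's +x side, rad: 0 relaxed, positive bent inwards (about 0.07 while the cap's ledge passes its barb); springs back by itself
- spindle_b (a joint): the same for the snap hook on the -x side
- cap: white retaining cap like a top hat, 0.09 kg, on the table: flange 76 mm across and 5 mm thick, closed ribbed hub 42 mm across rising to 68 mm, to be held across the hub; origin at the centre of its underside, z up. When clicked on, its underside is 100 mm above the spindle's tip and 2 mm above the roll. Any yaw will do
- cap_ledge (a point): centre of the cap's inner ledge, 40 mm above its underside. Below it the bore is 33 mm wide; the ledge is 5 mm thick with an 18.4 mm opening; above is a chamber for the hooks. Centred within 3 mm and pushed straight down (about 8 N) it bends both hooks in; they click back above it as it comes to rest on the spindle's flat top
- timer: white wedge-shaped table timer, 38 x 72 x 52 mm, a bystander; origin at the centre of its underside
- plaster_box: small printed carton, 36 x 91 x 52 mm, a bystander; origin at the centre of its underside
Things that resemble listed ones, but are neither listed nor needed, are in the scene too. Of the things like the cap, leave any that is green or red; of the rest the larger one is meant.

How it is judged (in metres and radians):
On the way, in this order (a step that is already met when the one before it is completed fails the run):
1. the spindle stands upright and fully home in the socket under the roll, its shoulder on the deck (z of spindle in the frame of stand below 0.0125 m and horizontal distance between spindle and stand_station below 0.013 m and angle between spindle's own z axis and vertical below 0.09 rad), for 0.2 s.
2. the cap is down on the spindle and both hooks have sprung back over its ledge (z of cap in the frame of spindle between 0.097 and 0.1025 m and horizontal distance between cap and spindle below 0.012 m and angle between the z axis of cap and the z axis of spindle, either way round below 0.12 rad and value of joint each of spindle_a, spindle_b below 0.03 rad), for 0.2 s.
At the end, for the whole second after the job is handed in: The spindle stands in the hidden socket, home within 2.5 mm and upright within 5 degrees; the cap sits on it, down within 2.5 mm, with both hooks sprung back over its ledge; the roll stands flat round the spindle on its station; all is at rest (all of step 1 and all of step 2 and z of roll in the frame of stand below 0.038 m and angle between roll's own z axis and vertical below 0.06 rad and horizontal distance between roll and stand_station below 0.025 m and linear speed of each of cap, spindle below 0.02 m/s); the robot touches nothing.
It fails at once if the timer or the small carton is moved more than 30 mm (distance of any of timer, plaster_box from where it was at the start of the episode above 0.03 m).
It fails at once if the roll is tipped over or lifted off its stand (angle between roll's own z axis and vertical above 0.35 rad or z of roll in the frame of stand above 0.06 m).
It also fails if it takes over 61 s, if anything falls off the work surface, if the arm or the gripper's body presses on something with over 40 N, if the wrist force passes 120 N, or if a joint passes its speed limit or range.

## Working session

There is one attempt and no reset: what is moved stays moved. The work goes in short steps, Python scripts to look and compute and a shell command to move; the robot and the scene stay as the last step left them, time stands still between calls to the robot, and variables do not carry over. Pictures are saved under pics/ and viewed, at most 10 in all, crops included, and the job is handed in when it is done.

```bash
mkdir -p pics; ls; cat > h.py <<'E'
import numpy as np, cv2
from plant import readout, viewer, order, bot
def snap(n,f):
    im=viewer.capture(n); cv2.imwrite(f'pics/{f}.png',im[:,:,::-1]); return im
def K(c): return np.array([[c['fx'],0,c['cx']],[0,c['fy'],c['cy']],[0,0,1.]])
def ray(n,u,v,z):
    c=viewer.camera_info(n); p=cv2.undistortPoints(np.array([[[u,v]]],float),K(c),np.array(c['D'],float))[0,0]
    d=np.array(c['rotation'])@np.array([p[0],-p[1],-1]); o=np.array(c['origin']); return o+d*(z-o[2])/d[2]
def proj(n,P):
    c=viewer.camera_info(n); q=(np.array(P,float).reshape(-1,3)-c['origin'])@np.array(c['rotation'])*[1,-1,-1]
    return cv2.projectPoints(q,np.zeros(3),np.zeros(3),K(c),np.array(c['D'],float))[0][:,0]
E
python3 - <<'E'
from h import *
a=snap('top','top1');b=snap('scene','sc1')
for n in('top','scene'):
    print(viewer.camera_info(n))
o=readout.get_obs();print(o)
E
```

```text
pics
{'fx': 442.98166234740484, 'fy': 442.98166234740484, 'cx': 276.7264971519503, 'cy': 211.54407326956283, 'D': array([-0.13283273,  0.        ,  0.        ,  0.        ,  0.        ]), 'origin': array([ 392.89432778, -167.74378608, 1066.33110084]), 'rotation': array([ 0.09904994, -0.04248059, -1.55532491])}
{'fx': 438.3223256270548, 'fy': 438.3223256270548, 'cx': 280.69397620944693, 'cy': 210.95560227310986, 'D': array([0.04046847, 0.        , 0.        , 0.        , 0.        ]), 'origin': array([   30.61862913, -1002.72704835,   769.91512771]), 'rotation': array([ 0.9675721 ,  0.01199658, -0.54214237])}
{'time': 0.1, 'joint_positions': array([-1.25600671e+00,  3.42687338e-01,  1.52491514e+00, -1.42352034e-05,
        1.27540272e+00, -1.46004669e-01]), 'dq': array([-0.00073113, -0.0016176 , -0.00331437, -0.00129491,  0.00078265,
       -0.0008359 ]), 'tau': array([ 2.49306133e-03, -4.32002449e+01, -2.44695014e+01,  7.19764992e-02,
        5.25480928e-02, -3.32218860e-05]), 'tool_pos': array([ 233.37640824, -469.97535034,  291.59881364]), 'tcp_rot': array([-3.14019315e+00, -1.92039010e-04,  4.60798303e-01]), 'contact_force': array([-0.63799889,  0.01793453,  0.45441112]), 'moment': array([ 0.01322424, -0.03340551, -0.05201385]), 'finger_force': 0.0, 'grip_width': 91.51321080663803}
```

View pics/top1.png

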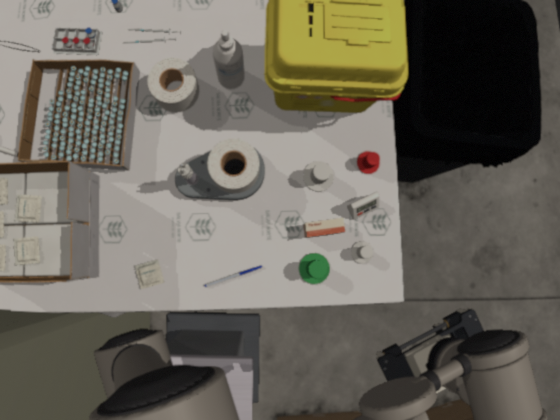

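View pics/sc1.png

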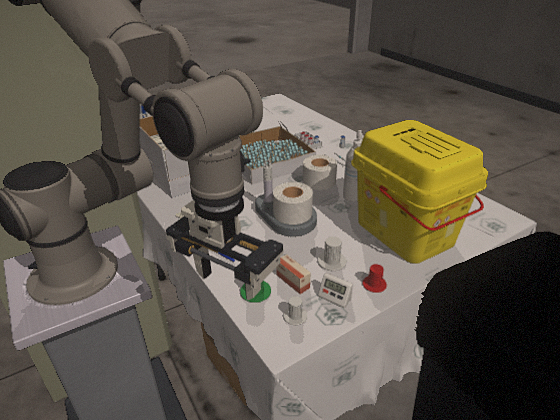

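The top view shows the roll at about (233,163), the spindle near (183,172), the large white cap near (320,175), the small one at (363,252), the timer at (365,205) and the carton at (325,228). The scene view agrees. I'll zoom in on these next.

```bash
sed -i "s/np.array(c\['rotation'\])/Rot(c)/" h.py; cat >> h.py <<'E'
from scipy.spatial.transform import Rotation as R
def Rot(c): return R.from_euler('xyz',c['rotation']).as_matrix()
E
python3 - <<'E'
from h import *
a=cv2.imread('pics/top1.png')[120:220,160:360]
b=cv2.imread('pics/sc1.png')[145:275,240:400]
cv2.imwrite('pics/z1.png',cv2.resize(a,None,fx=4,fy=4,interpolation=2))
cv2.imwrite('pics/z2.png',cv2.resize(b,None,fx=4,fy=4,interpolation=2))
print(ray('top',320,175,68),ray('top',233,163,108),ray('top',183,172,172))
E
```

```text
[ 579.26520549 -306.94347313   68.        ] [ 594.10540436 -109.20362185  108.        ] [559.89953664 -11.32580715 172.        ]
```

View pics/z1.png

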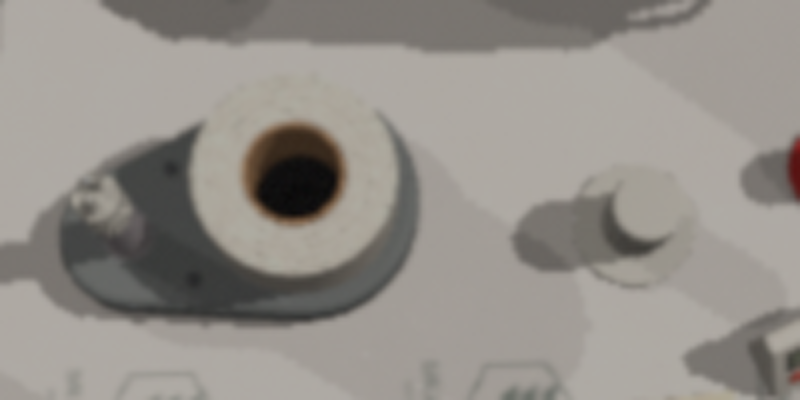

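View pics/z2.png

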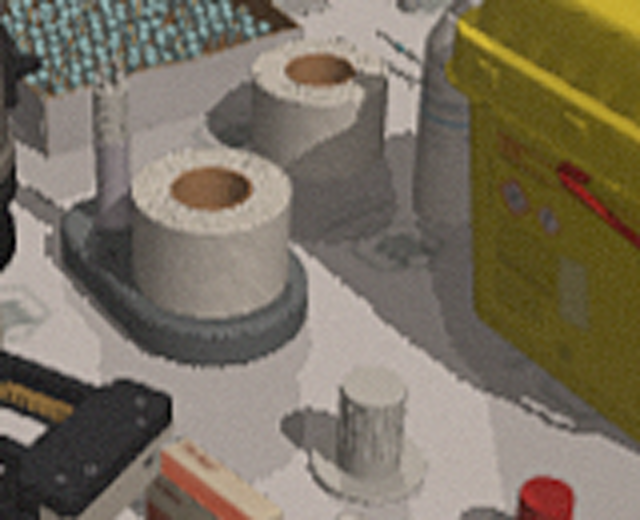

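The zooms show the roll top centre at z1 (295,175), the spindle top near z1 (97,192), its foot near (128,235), the cap hub top at (650,210) and the cap flange at (637,226).

```bash
python3 - <<'E'
from h import *
np.set_printoptions(precision=1,suppress=True)
t=lambda x,y,z:ray('top',160+x/4-.4,120+y/4-.4,z)
s=lambda x,y,z:ray('scene',240+x/4-.4,145+y/4-.4,z)
print('cap',t(650,210,68),t(637,226,5),s(372,388,68),s(368,472,5))
print('roll',t(295,175,108),s(212,190,108),s(211,188,108))
print('core bottom edges',t(294,172,108))
print('spindle',t(97,192,160),t(128,235,36),s(112,85,160),s(113,228,36))
# stand extreme points deck outline -> far end/near end
for p in [(418,200),(62,230),(290,320),(95,300),(60,215)]: print(p,t(*p,34))
sp=ray
print(proj('top',[[0,0,0]]))
E
```

```text
cap [ 586.2 -311.8   68. ] [ 588.2 -312.9    5. ] [ 590.4 -314.2   68. ] [ 585.7 -321.8    5. ]
roll [ 593.3 -110.   108. ] [ 596.9 -112.6  108. ] [ 597.8 -110.   108. ]
core bottom edges [ 595.  -109.4  108. ]
spindle [571.4 -10.6 160. ] [570.5  -8.4  36. ] [567.5 -24.  160. ] [565.6 -21.7  36. ]
(418, 200) [ 595.4 -178.6   34. ]
(62, 230) [573.1  31.   34. ]
(290, 320) [ 522.3 -104.9   34. ]
(95, 300) [531.9   9.8  34. ]
(60, 215) [582.1  32.6  34. ]
[[184.7 418.8]]
```

```bash
python3 - <<'E'
from h import *
def ov(n,im,box,k):
    x0,y0,x1,y1=box
    a=cv2.resize(im[y0:y1,x0:x1],None,fx=k,fy=k,interpolation=cv2.INTER_NEAREST)
    th=np.linspace(0,2*np.pi,60)
    for (cx,cy,z,r,col) in [(571,-9,34,13,(0,0,255)),(571,-9,108,13,(0,0,255)),(571,-9,150,13,(0,0,255)),(571,-9,172,11.5,(0,255,0)),
       (594.5,-110.5,108,57,(255,0,0)),(594.5,-110.5,34,57,(255,0,0)),(594.5,-110.5,108,27,(255,0,0)),(587,-313,68,21,(255,0,255)),(587,-313,0,38,(255,0,255))]:
        p=proj(n,np.c_[cx+r*np.cos(th),cy+r*np.sin(th),0*th+z])
        p=((p+.5-[x0,y0])*k).astype(int); cv2.polylines(a,[p.reshape(-1,1,2)],True,col,1)
    return a
A=ov('top',cv2.imread('pics/top1.png'),(160,130,360,205),4)
B=ov('scene',cv2.imread('pics/sc1.png'),(240,150,350,275),4)[:,:440]
C=np.zeros((800,800,3),np.uint8);C[:300]=A;C[300:800,:440]=B[:500]
cv2.imwrite('pics/ov.png',C[:800][:, :800] if 0 else cv2.resize(C,(600,600)))
E
```

```text
(no output)
```

View pics/ov.png

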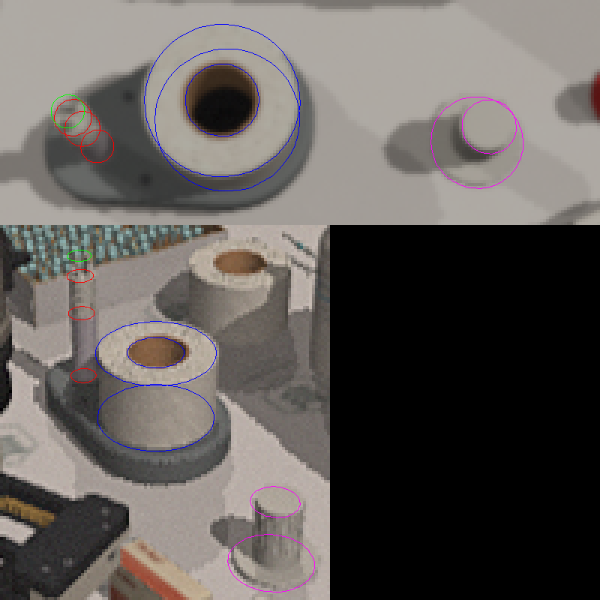

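The overlay fits: roll (594.5,-110.5), cap (587,-313) and spindle (573,-10.5). Next I move above the spindle.

```bash
python3 -m creep '0.0243 0.0328 0 0 0 0 55;0.0243 0.0328 0 0 0 0 55;0.0243 0.0328 0 0 0 0 55;0.0243 0.0328 0 0 0 0 55;0.0243 0.0328 0 0 0 0 55;0.0243 0.0328 0 0 0 0 55;0.0243 0.0328 0 0 0 0 55;0.0243 0.0328 0 0 0 0 55'; python3 -m creep '0.0243 0.0328 0 0 0 0 55;0.0243 0.0328 0 0 0 0 55;0.0243 0.0328 0 0 0 0 55;0.0243 0.0328 0 0 0 0 55;0.0243 0.0328 0 0 0 0 55;0.0243 0.0328 0 0 0 0 55;0 0 0 0 0 0 55;0 0 0 0 0 0 55'
```

```text
time: 0.77
tool_pos: [428.5, -205.9, 292.1]
tcp_rot: [-3.141, 0.0, 0.461]
contact_force: [1.0, -0.3, -0.4]
grip_width: 51.0
finger_force: 0.0
time: 1.43
tool_pos: [574.1, -9.1, 291.2]
tcp_rot: [-3.141, 0.001, 0.465]
contact_force: [-0.5, -0.5, 0.2]
grip_width: 50.4
finger_force: 0.0
```

```bash
python3 -m creep '-0.001 -0.0014 -0.035 0 0 0 55;0 0 -0.035 0 0 0 55;0 0 -0.03 0 0 0 55;0 0 -0.012 0 0 0 55;0 0 0 0 0 0 55;0 0 0 0 0 0 55'
python3 - <<'E'
from h import *
a=snap('top','t2')[120:220,150:290];b=snap('scene','s2')[110:270,200:380]
f=lambda i,k:cv2.resize(i[:,:,::-1],None,fx=k,fy=k,interpolation=2)
C=np.zeros((600,800,3),np.uint8);A=f(a,2);B=f(b,3);C[:200,:280]=A;C[:480,280:800]=B[:480,:520];cv2.imwrite('pics/c2.png',C)
E
```

```text
time: 1.93
tool_pos: [572.1, -13.5, 180.1]
tcp_rot: [-3.141, 0.001, 0.459]
contact_force: [0.4, -0.1, 0.1]
grip_width: 50.1
finger_force: 0.0
```

View pics/c2.png

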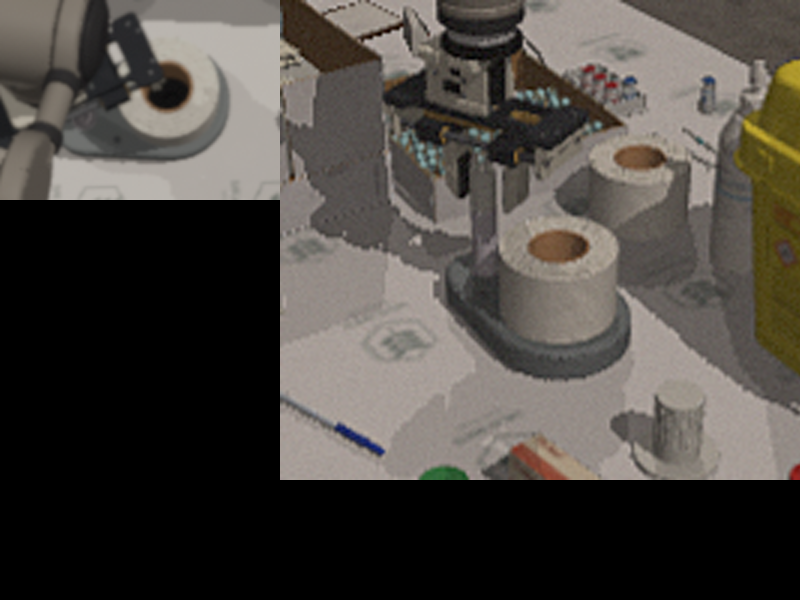

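The spindle (c2 x≈485) stands between the fingers (≈462 and ≈515), so I'm closing.

```bash
python3 -m creep '0 0 0 0 0 0 20;0 0 0 0 0 0 20;0 0 0 0 0 0 20;0 0 0 0 0 0 10;0 0 0 0 0 0 0;0 0 0 0 0 0 0;0 0 0 0 0 0 0;0 0 0 0 0 0 0'
```

```text
time: 2.7
tool_pos: [572.9, -12.3, 180.7]
tcp_rot: [3.141, -0.001, 0.461]
contact_force: [-0.5, 1.8, 5.5]
grip_width: 25.5
finger_force: 29.9
```

```bash
python3 -m creep '0 0 0.005 0 0 0 0;0 0 0.008 0 0 0 0;0 0 0.01 0 0 0 0;0 0 0.01 0 0 0 0;0 0 0.02 0 0 0 0;0 0 0.03 0 0 0 0;0 0 0.032 0 0 0 0;0 0 0 0 0 0 0'
python3 - <<'E'
from h import *
a=snap('top','t3')[120:220,150:290];b=snap('scene','s3')[110:270,200:380]
f=lambda i,k:cv2.resize(i[:,:,::-1],None,fx=k,fy=k,interpolation=2)
C=np.zeros((600,800,3),np.uint8);A=f(a,2);B=f(b,3);C[:200,:280]=A;C[:480,280:800]=B[:480,:520];cv2.imwrite('pics/c3.png',C)
o=readout.get_obs();print(o['tool_pos'],o['contact_force'])
E
```

```text
time: 3.37
tool_pos: [574.8, -12.8, 303.0]
tcp_rot: [3.134, -0.01, 0.461]
contact_force: [1.8, -0.5, -0.7]
grip_width: 25.7
finger_force: 29.8
[573.07272834 -12.56005271 297.3348511 ] [-0.3174459  -0.30898732 -2.08645104]
```

View pics/c3.png

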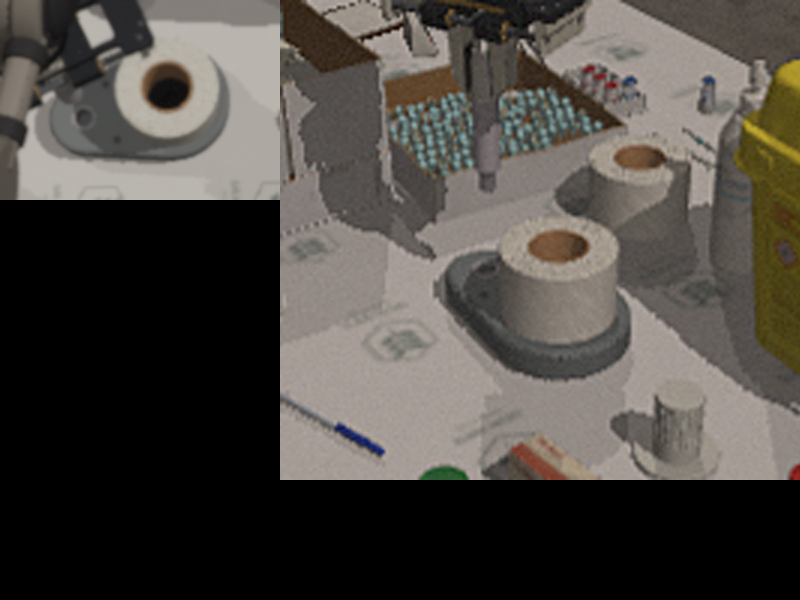

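The spindle hangs upright in the gripper, and the empty well shows in the top view at about (192,178). The two deck dots give the stand's axis.

```bash
python3 - <<'E'
from h import *
np.set_printoptions(precision=1,suppress=True)
t=lambda x,y,z:ray('top',160+x/4-.4,120+y/4-.4,z)
a,b=t(172,168,34),t(193,279,34); w=ray('top',191.8,178.3,34)
d=(a-b)[:2];d/=np.hypot(*d); y=np.array([-d[1],d[0]])
print(a,b,(a+b)/2,w,'ydir',y,'st',w[:2]-105*y)
# darkest blob around well
im=cv2.cvtColor(cv2.imread('pics/t3.png'),cv2.COLOR_BGR2GRAY);print(im[170:187,182:203])
E
```

```text
[611.5 -32.6  34. ] [545.4 -47.3  34. ] [578.5 -40.   34. ] [571.   -8.6  34. ] ydir [-0.2  1. ] st [ 593.8 -111.1]
[[ 71  67  70  74  80  83  86  84  79  76  76  75  75  77  75  76  76  76
   76  76  75]
 [ 83  78  77  79  81  81  79  78  77  77  77  76  77  75  75  76  75  76
   76  76  75]
 [102  99  98  98  93  81  78  80  82  83  83  83  80  78  76  76  76  76
   75  76  76]
 [110 110 109 108 101  86  84  85  85  85  87  88  88  84  79  76  75  75
   75  76  76]
 [111 112 111 110 104  91  86  80  74  71  75  81  86  86  82  77  75  75
   76  76  75]
 [112 112 112 112 107  93  81  65  55  52  55  62  71  81  83  80  76  75
   76  76  76]
 [112 112 111 115 114  96  70  51  45  48  53  57  61  74  84  84  78  76
   75  76  76]
 [111 111 112 118 124 106  68  44  51  57  60  61  63  71  83  87  81  76
   75  75  76]
 [111 111 113 120 128 110  68  48  56  62  65  65  66  71  82  86  81  76
   76  76  76]
 [111 111 113 120 128 112  69  52  61  64  65  65  66  71  82  85  79  76
   75  76  76]
 [111 111 112 120 129 117  80  60  63  64  65  65  69  75  85  86  79  76
   76  76  76]
 [112 112 112 118 127 122  99  71  65  65  66  68  74  82  87  84  77  76
   75  76  75]
 [112 111 112 114 118 119 113  90  74  71  71  76  83  88  87  80  77  76
   76  76  75]
 [112 112 112 112 112 113 117 108  91  84  84  85  88  88  82  77  76  75
   75  75  76]
 [112 112 112 112 111 111 112 106  95  88  85  85  84  79  77  76  75  76
   76  75  75]
 [112 112 112 112 112 112 111 105  95  84  80  79  78  76  76  76  76  76
   76  75  76]
 [112 112 112 112 113 112 111 106  95  84  77  77  76  76  76  76  76  75
   76  76  76]]
```

```bash
python3 -m creep '0.007 -0.0333 0 0 0 0 0;0.007 -0.0333 0 0 0 0 0;0.008 -0.0334 0 0 0 0 0;0 0 0 0 0 0 0;0 0 0 0 0 0 0;0 0 0 0 0 0 0'; python3 -m creep '0 0 -0.02 0 0 0 0;0 0 -0.02 0 0 0 0;0 0 -0.02 0 0 0 0;0 0 -0.015 0 0 0 0;0 0 0 0 0 0 0;0 0 0 0 0 0 0'
```

```text
time: 3.97
tool_pos: [594.1, -112.2, 294.0]
tcp_rot: [-3.139, 0.002, 0.46]
contact_force: [0.7, 0.2, -1.5]
grip_width: 25.7
finger_force: 29.9
time: 4.47
tool_pos: [594.2, -111.2, 219.7]
tcp_rot: [-3.14, 0.002, 0.462]
contact_force: [0.5, 0.5, -0.8]
grip_width: 25.3
finger_force: 29.9
```

```bash
python3 -m creep '0 0 -0.005 0 0 0 0;0 0 -0.003 0 0 0 0;0 0 0 0 0 0 0;0 0 0 0 0 0 0'; python3 -m creep '0 0 -0.003 0 0 0 0;0 0 0 0 0 0 0;0 0 0 0 0 0 0'; python3 -m creep '0 0 -0.003 0 0 0 0;0 0 0 0 0 0 0;0 0 0 0 0 0 0'
```

```text
time: 4.8
tool_pos: [594.8, -112.4, 212.7]
tcp_rot: [3.141, -0.0, 0.461]
contact_force: [-0.1, -0.7, -1.7]
grip_width: 25.7
finger_force: 29.9
time: 5.05
tool_pos: [594.6, -112.5, 209.2]
tcp_rot: [-3.142, 0.0, 0.461]
contact_force: [0.4, 0.1, -1.1]
grip_width: 25.6
finger_force: 29.9
time: 5.3
tool_pos: [594.6, -112.4, 206.0]
tcp_rot: [-3.141, 0.0, 0.461]
contact_force: [-0.6, 0.2, -1.2]
grip_width: 25.3
finger_force: 29.9
```

```bash
for i in 1; do python3 -m creep '0 0 -0.0015 0 0 0 0;0 0 0 0 0 0 0;0 0 0 0 0 0 0'; done; python3 -m creep '0 0 -0.0015 0 0 0 0;0 0 0 0 0 0 0;0 0 0 0 0 0 0'; python3 -m creep '0 0 -0.001 0 0 0 0;0 0 0 0 0 0 0;0 0 0 0 0 0 0'
```

```text
time: 5.55
tool_pos: [594.6, -112.4, 204.7]
tcp_rot: [-3.142, 0.0, 0.461]
contact_force: [-0.2, -0.3, -0.6]
grip_width: 25.1
finger_force: 29.9
time: 5.8
tool_pos: [594.7, -112.4, 203.2]
tcp_rot: [3.142, -0.0, 0.461]
contact_force: [0.8, 0.5, -1.5]
grip_width: 25.5
finger_force: 29.9
time: 6.05
tool_pos: [594.7, -112.4, 202.2]
tcp_rot: [3.142, -0.0, 0.461]
contact_force: [0.7, -0.3, -1.2]
grip_width: 25.5
finger_force: 29.9
```

```bash
python3 -m creep '0 0 -0.0015 0 0 0 0;0 0 0 0 0 0 0;0 0 0 0 0 0 0'; python3 -m creep '0 0 -0.0015 0 0 0 0;0 0 0 0 0 0 0;0 0 0 0 0 0 0'
```

```text
time: 6.3
tool_pos: [594.7, -112.4, 200.6]
tcp_rot: [-3.142, -0.0, 0.461]
contact_force: [1.9, 1.2, -1.5]
grip_width: 25.6
finger_force: 29.9
time: 6.55
tool_pos: [594.6, -112.4, 199.1]
tcp_rot: [-3.142, 0.0, 0.461]
contact_force: [0.6, 0.1, -1.4]
grip_width: 25.4
finger_force: 29.9
```

```bash
python3 -m creep '0 0 -0.002 0 0 0 0;0 0 0 0 0 0 0;0 0 -0.002 0 0 0 0;0 0 0 0 0 0 0;0 0 0 0 0 0 0'; python3 -m creep '0 0 -0.002 0 0 0 0;0 0 0 0 0 0 0;0 0 -0.002 0 0 0 0;0 0 0 0 0 0 0;0 0 0 0 0 0 0'
```

```text
time: 6.97
tool_pos: [594.6, -112.4, 195.0]
tcp_rot: [-3.141, 0.0, 0.461]
contact_force: [1.6, 1.2, -1.7]
grip_width: 25.2
finger_force: 29.9
time: 7.38
tool_pos: [594.6, -112.4, 191.0]
tcp_rot: [-3.141, 0.0, 0.461]
contact_force: [1.1, 1.2, -2.4]
grip_width: 25.2
finger_force: 29.9
```

```bash
python3 -m creep '0 0 -0.002 0 0 0 0;0 0 0 0 0 0 0;0 0 -0.002 0 0 0 0;0 0 0 0 0 0 0;0 0 -0.002 0 0 0 0;0 0 0 0 0 0 0;0 0 0 0 0 0 0'; python3 -m creep '0 0 -0.002 0 0 0 0;0 0 0 0 0 0 0;0 0 -0.002 0 0 0 0;0 0 0 0 0 0 0;0 0 0 0 0 0 0';  python3 -m creep '0 0 -0.0015 0 0 0 0;0 0 0 0 0 0 0;0 0 0 0 0 0 0'
```

```text
time: 7.97
tool_pos: [594.6, -112.4, 185.0]
tcp_rot: [-3.141, 0.0, 0.461]
contact_force: [1.3, 0.7, -1.3]
grip_width: 25.5
finger_force: 29.9
time: 8.38
tool_pos: [594.6, -112.4, 181.1]
tcp_rot: [-3.141, 0.0, 0.461]
contact_force: [1.3, 0.3, -3.0]
grip_width: 25.4
finger_force: 29.9
time: 8.63
tool_pos: [594.9, -112.4, 180.9]
tcp_rot: [3.141, -0.001, 0.461]
contact_force: [-0.3, 1.7, 5.4]
grip_width: 25.4
finger_force: 30.0
```

Contact came at TCP z=180.9, the same height as when parked, so the spindle has dropped straight home. I'll release and lift clear.

```bash
python3 -m creep '0 0 0 0 0 0 10;0 0 0 0 0 0 30;0 0 0 0 0 0 55;0 0 0 0 0 0 55;0 0 0 0 0 0 55;0 0 0 0 0 0 55'; python3 -m creep '0 0 0.02 0 0 0 55;0 0 0.04 0 0 0 55;0 0 0.04 0 0 0 55;0 -0.04 0 0 0 0 65;-0.002 -0.04 0 0 0 0 65;-0.002 -0.04 0 0 0 0 65;-0.002 -0.04 0 0 0 0 65;-0.002 -0.04 0 0 0 0 65'; python3 - <<'E'
from h import *
np.set_printoptions(precision=1,suppress=True)
snap('top','t4');snap('scene','s4')
def ov(n,f,box,k):
    x0,y0,x1,y1=box; a=cv2.resize(cv2.imread(f'pics/{f}.png')[y0:y1,x0:x1],None,fx=k,fy=k,interpolation=cv2.INTER_CUBIC)
    th=np.linspace(0,2*np.pi,60)
    for (cx,cy,z,r,col) in [(594.6,-112.4,150,13,(0,0,255)),(594.6,-112.4,172,11.5,(0,255,0)),(594.5,-110.5,108,57,(255,0,0)),(587,-313,68,21,(255,0,255)),(587,-313,0,38,(255,0,255))]:
        p=((proj(n,np.c_[cx+r*np.cos(th),cy+r*np.sin(th),0*th+z])+.5-[x0,y0])*k).astype(int); cv2.polylines(a,[p.reshape(-1,1,2)],True,col,1)
    return a
C=np.zeros((600,800,3),np.uint8)
C[:300,:]=ov('top','t4',(190,130,350,190),5)
B=ov('scene','s4',(270,150,350,270),4)[:300];C[300:,:320]=ov('scene','s4',(270,140,350,215),4);C[300:,400:720]=ov('scene','s4',(300,200,380,275),4)
cv2.imwrite('pics/c4.png',C)
E
```

```text
time: 9.13
tool_pos: [594.6, -112.5, 179.5]
tcp_rot: [-3.141, 0.0, 0.461]
contact_force: [0.3, -1.6, -0.1]
grip_width: 48.3
finger_force: 0.0
time: 9.8
tool_pos: [586.2, -314.2, 279.8]
tcp_rot: [3.142, 0.0, 0.461]
contact_force: [0.4, 0.7, 0.2]
grip_width: 59.5
finger_force: 0.0
```

View pics/c4.png

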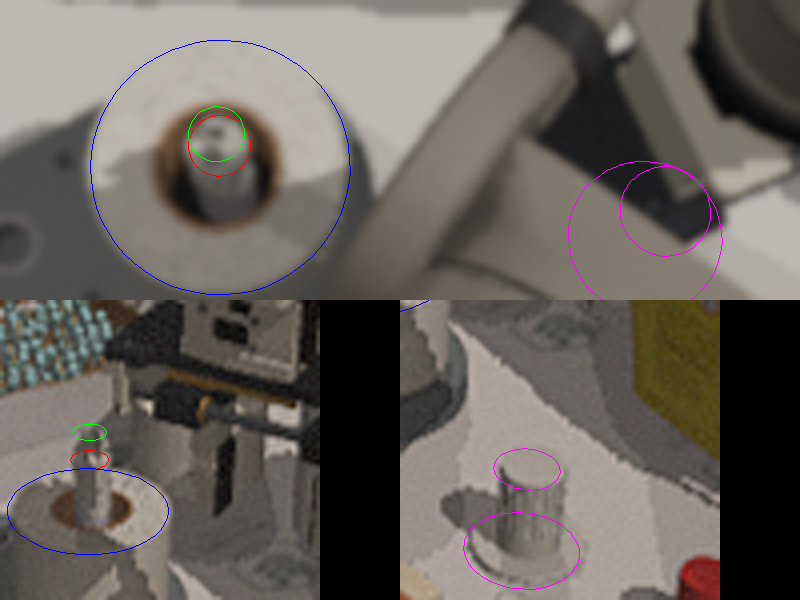

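The spindle stands upright in the core at the predicted height. The cap is about 2 mm right of my estimate, so I aim for (588,-314). I'll grip it lightly at two perpendicular yaws to centre it.

```bash
python3 -m creep '0.0018 0 -0.04 0 0 0 65;0 0 -0.04 0 0 0 65;0 0 -0.04 0 0 0 65;0 0 -0.035 0 0 0 65;0 0 -0.03 0 0 0 65;0 0 0 0 0 0 65;0 0 0 0 0 0 65'; python3 -m creep '0 0 0 0 0 0 50;0 0 0 0 0 0 40;0 0 0 0 0 0 30;0 0 0 0 0 0 30;0 0 0 0 0 0 30;0 0 0 0 0 0 30'
```

```text
time: 10.48
tool_pos: [587.9, -311.6, 93.5]
tcp_rot: [-3.138, 0.002, 0.461]
contact_force: [-0.1, -0.5, 0.4]
grip_width: 59.8
finger_force: 0.0
time: 10.98
tool_pos: [589.3, -312.9, 97.2]
tcp_rot: [3.138, -0.002, 0.461]
contact_force: [-0.5, 0.5, 7.2]
grip_width: 41.2
finger_force: 30.0
```

```bash
python3 -m creep '0 0 0 0 0 0 50;0 0 0 0 0 0 65;0 0 0 0 0 0 65;0 0 0 0 0 -0.12 65;0 0 0 0 0 -0.12 65;0 0 0 0 0 -0.12 65;0 0 0 0 0 -0.12 65;0 0 0 0 0 -0.12 65'; python3 -m creep '0 0 0 0 0 -0.12 65;0 0 0 0 0 -0.12 65;0 0 0 0 0 -0.12 65;0 0 0 0 0 -0.12 65;0 0 0 0 0 -0.12 65;0 0 0 0 0 -0.12 65;0 0 0 0 0 -0.12 65;0 0 0 0 0 -0.12 65';python3 -m creep '0 0 0 0 0 0 65;0 0 0 0 0 0 65;0 0 0 0 0 0 50;0 0 0 0 0 0 40;0 0 0 0 0 0 30;0 0 0 0 0 0 25;0 0 0 0 0 0 25;0 0 0 0 0 0 25'
```

```text
time: 11.65
tool_pos: [588.4, -312.4, 94.6]
tcp_rot: [-3.142, 0.0, -0.145]
contact_force: [0.1, 0.3, 0.6]
grip_width: 59.8
finger_force: 0.0
time: 12.32
tool_pos: [588.4, -312.4, 94.6]
tcp_rot: [3.141, 0.0, -1.105]
contact_force: [0.1, 0.6, 0.2]
grip_width: 59.9
finger_force: 0.0
time: 12.98
tool_pos: [588.5, -312.4, 94.7]
tcp_rot: [3.142, -0.0, -1.099]
contact_force: [0.5, 1.1, -0.0]
grip_width: 42.1
finger_force: 30.0
```

```bash
python3 -m creep '0 0 0.015 0 0 0 20;0 0 0.03 0 0 0 20;0 0 0.04 0 0 0 20;0 0 0.04 0 0 0 20;0 0 0.04 0 0 0 20;0 0 0.03 0 0 0 20;0 0 0 0 0 0 20'; python3 -m creep '0.001 0.04 0 0 0 0 20;0.001 0.04 0 0 0 0 20;0.001 0.04 0 0 0 0 20;0.001 0.04 0 0 0 0 20;0.0022 0.04 0 0 0 0 20;0 0 0 0 0 0 20;0 0 0 0 0 0 20;0 0 0 0 0 0 20'
python3 - <<'E'
from h import *
snap('top','t5');s=snap('scene','s5')[130:270,250:400]
cv2.imwrite('pics/c5.png',cv2.resize(s[:,:,::-1],None,fx=4,fy=4,interpolation=2))
o=readout.get_obs();print(o['tool_pos'],o['tcp_rot'])
E
```

```text
time: 13.57
tool_pos: [590.1, -313.5, 298.2]
tcp_rot: [-3.135, -0.012, -1.099]
contact_force: [0.1, -0.8, -0.1]
grip_width: 42.1
finger_force: 30.0
time: 14.23
tool_pos: [594.6, -112.5, 289.4]
tcp_rot: [3.141, -0.0, -1.098]
contact_force: [0.4, 0.2, -1.4]
grip_width: 42.1
finger_force: 30.0
[ 594.55513691 -113.7338638   289.31771854] [ 3.14089226e+00  9.97205856e-05 -1.10057486e+00]
```

View pics/c5.png

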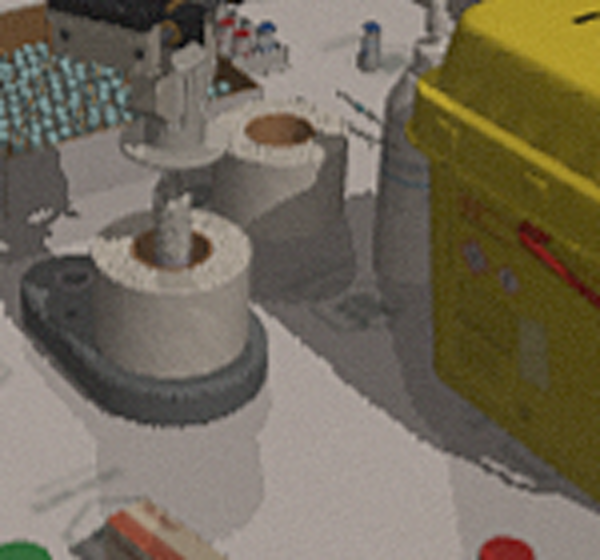

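The cap hangs directly above the spindle (both at x≈173 in the crop). I'll lower it.

```bash
python3 -m creep '0 0 -0.02 0 0 0 20;0 0 -0.02 0 0 0 20;0 0 -0.012 0 0 0 20;0 0 0 0 0 0 20;0 0 0 0 0 0 20'; python3 -m creep '0 0 -0.004 0 0 0 20;0 0 -0.004 0 0 0 20;0 0 -0.004 0 0 0 20;0 0 0 0 0 0 20;0 0 0 0 0 0 20'; python3 -m creep '0 0 -0.004 0 0 0 20;0 0 -0.003 0 0 0 20;0 0 -0.003 0 0 0 20;0 0 0 0 0 0 20;0 0 0 0 0 0 20'
```

```text
time: 14.75
tool_pos: [594.4, -113.7, 237.2]
tcp_rot: [3.14, 0.001, -1.101]
contact_force: [-0.4, -0.6, -0.3]
grip_width: 42.0
finger_force: 30.0
time: 15.17
tool_pos: [594.6, -112.4, 225.7]
tcp_rot: [3.141, 0.0, -1.099]
contact_force: [0.2, 0.7, -1.2]
grip_width: 42.0
finger_force: 30.0
time: 15.58
tool_pos: [594.6, -112.4, 215.5]
tcp_rot: [3.141, 0.0, -1.099]
contact_force: [-0.2, 0.2, -0.3]
grip_width: 42.1
finger_force: 30.0
```

```bash
python3 -m creep '0 0 -0.003 0 0 0 20;0 0 -0.002 0 0 0 20;0 0 0 0 0 0 20;0 0 0 0 0 0 20'; python3 -m creep '0 0 -0.002 0 0 0 20;0 0 -0.002 0 0 0 20;0 0 0 0 0 0 20;0 0 0 0 0 0 20'; python3 -m creep '0 0 -0.0015 0 0 0 20;0 0 0 0 0 0 20;0 0 0 0 0 0 20'; python3 -m creep '0 0 -0.0015 0 0 0 20;0 0 0 0 0 0 20;0 0 0 0 0 0 20'
```

```text
time: 15.92
tool_pos: [594.7, -112.4, 210.8]
tcp_rot: [-3.142, -0.0, -1.099]
contact_force: [-0.0, 0.1, 1.2]
grip_width: 42.2
finger_force: 30.0
time: 16.25
tool_pos: [594.2, -112.4, 205.7]
tcp_rot: [3.14, 0.001, -1.099]
contact_force: [0.7, -1.3, -2.0]
grip_width: 41.8
finger_force: 30.0
time: 16.5
tool_pos: [594.6, -112.5, 205.1]
tcp_rot: [3.141, 0.0, -1.099]
contact_force: [-0.7, 0.7, -0.4]
grip_width: 42.2
finger_force: 30.0
time: 16.75
tool_pos: [595.0, -112.6, 204.6]
tcp_rot: [-3.141, -0.001, -1.099]
contact_force: [-0.8, 1.1, 4.8]
grip_width: 42.0
finger_force: 30.0
```

```bash
python3 -m creep '0 0 -0.0015 0 0 0 20;0 0 0 0 0 0 20;0 0 0 0 0 0 20'; python3 -m creep '0 0 -0.0015 0 0 0 20;0 0 0 0 0 0 20;0 0 0 0 0 0 20'
```

```text
time: 17.0
tool_pos: [595.4, -112.7, 204.5]
tcp_rot: [-3.139, -0.003, -1.099]
contact_force: [-0.7, 0.4, 12.5]
grip_width: 41.9
finger_force: 30.0
time: 17.25
tool_pos: [595.8, -112.9, 204.4]
tcp_rot: [-3.138, -0.004, -1.099]
contact_force: [-3.3, 0.2, 19.4]
grip_width: 41.8
finger_force: 30.0
```

```bash
python3 -m creep '0 0 0.003 0 0 0 20;0 0 0 0 0 0 20;0 0 0 0 0 0 45;0 0 0 0 0 0 65;0 0 0 0 0 0 75;0 0 0 0 0 0 75'; python3 -m creep '0 0 0.01 0 0 0 75;0 0 0.03 0 0 0 75;0 0 0.03 0 0 0 75;0 0 0.03 0 0 0 75;-0.04 0 0 0 0 0 75;-0.04 0 0 0 0 0 75;-0.04 0 0 0 0 0 75;0 0 0 0 0 0 75'
python3 - <<'E'
from h import *
def ov(n,f,box,k):
    x0,y0,x1,y1=box; a=cv2.resize(cv2.imread(f'pics/{f}.png')[y0:y1,x0:x1],None,fx=k,fy=k,interpolation=cv2.INTER_CUBIC)
    th=np.linspace(0,2*np.pi,60)
    for (z,r,col) in [(110,38,(0,0,255)),(178,21,(0,255,0))]:
        p=((proj(n,np.c_[594.6+r*np.cos(th),-112.4+r*np.sin(th),0*th+z])+.5-[x0,y0])*k).astype(int); cv2.polylines(a,[p.reshape(-1,1,2)],True,col,1)
    return a
snap('scene','s6'); cv2.imwrite('pics/c6.png',ov('scene','s6',(250,130,400,270),4))
E
```

```text
time: 17.75
tool_pos: [594.4, -112.3, 203.0]
tcp_rot: [3.141, 0.001, -1.099]
contact_force: [0.5, -0.1, -0.5]
grip_width: 57.7
finger_force: 0.0
time: 18.42
tool_pos: [467.5, -110.9, 302.9]
tcp_rot: [3.135, 0.006, -1.1]
contact_force: [1.4, -0.2, -0.9]
grip_width: 68.8
finger_force: 0.0
```

View pics/c6.png

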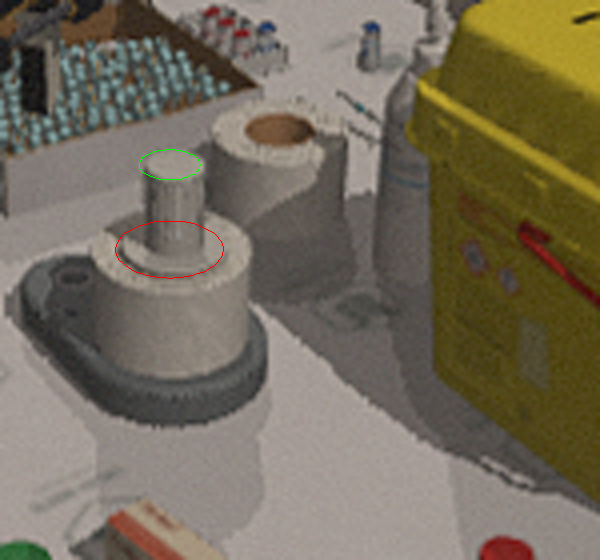

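The cap's rim and top match the outlines predicted for fully seated, and it sits level with the gripper clear of it. I'm handing in the job.

```bash
python3 -m creep '0 0 0 0 0 0 75;0 0 0 0 0 0 75;0 0 0 0 0 0 75;0 0 0 0 0 0 75'; python3 -c "
from plant import order
print(order.close_job())"
```

```text
time: 18.8
tool_pos: [475.6, -112.6, 303.6]
tcp_rot: [-3.141, -0.0, -1.099]
contact_force: [-0.6, 0.5, -0.1]
grip_width: 69.1
finger_force: 0.0
the job is handed in; nothing more can be done
None
```

I handed the job in at 18.8 s: the spindle is home in the socket and the cap is pushed down to a hard stop on it at the clicked-on height, with the gripper clear; I could not see the hooks click, and the hand-in returned no verdict.

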